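# Change the filling stand over to the small funnel

## Task

Make the filling stand ready for the small bottle that stands on it: lift the large funnel out of the stand's holder and hang it to drain in the mouth of the empty jar, set the small funnel in the holder so that it sits home and level, and slide the holder right down to its stop, so that the spout stands in the bottle's neck. Set the funnels down rather than dropping them, and leave the jars and everything else on the counter standing where they are.

Things in the scene. Friction and masses are not known exactly. Their poses are not given: they have to be found in the camera images.
- large_funnel_collar (a point): large stainless funnel, at first in the ring of the stand's holder; 82 mm tall: on top an upright round collar, 64 mm outside, 18 mm tall, 2.5 mm wall; then a cone of 60 degrees full angle, 36 mm high; then a wide spout 28 mm long, 22 to 19 mm across. 0.11 kg. This point: centre of the collar on the axis, 73 mm above the spout's tip, 9 mm below the rim; z out of the mouth.
- small_funnel_collar (a point): small stainless funnel, at first standing in one of the jars; 87 mm tall: on top an upright round collar, 50 mm outside, 18 mm tall, 2.5 mm wall; then a cone of 60 degrees full angle, 33 mm high; then a slender spout 36 mm long, 12 to 9 mm across. 0.065 kg. This point: centre of the collar on the axis, 78 mm above the spout's tip, 9 mm below the rim; z out of the mouth.
- holder_seat (a point): centre of the top face of the holder's ring: 45 mm outside, 10 mm deep, conical bore (36 mm wide at the top, 24 mm below) matching either funnel. Seated home, the small collar's centre is 21 mm above this point, the large one's 33 mm. A level arm, 16 mm wide, 10 mm thick, top flush, runs along +x to a boss 27 mm wide (top flush) on the upright rod, 110 mm from the ring's axis. z up.
- holder_arm (a point): point on the top face of the holder's arm, on its centre line, 62 mm from the ring's axis and 48 mm from the rod's: a clear place to push the holder down. +x points to the rod. The rod is 12 mm thick, its top 226 mm above the work surface; a black tension knob, 22 mm wide, sticks out of the boss on the far side, to 145 mm from the ring's axis.
- holder (a joint): how far the funnel holder is slid down the stand's rod, in m: 0 fully raised (its top face 215 mm above the work surface), 0.050 fully lowered on the stop collar (top face at 165 mm). It stays where it is left: 8 N of friction hold it; its weight (0.3 kg) helps on the way down, so that some 5 N more lower it.
- stand_nest (a point): centre of the floor of the round 4 mm deep recess in the stand's base, straight below the holder's ring, 6 mm above the work surface; the small bottle stands in it. The stand is fixed; its base is a grey plate 10 mm thick, 124 mm wide along y, from 47 mm behind this point to 143 mm ahead of it along +x, where the rod stands at 110 mm.
- bottle_mouth (a point): small open white bottle in the recess of the stand's base, 56 mm diameter, 120 mm tall, neck bore 18 mm; this point is the centre of its mouth, at its top. The small funnel's spout goes in, the large one's does not.
- spare_jar_mouth (a point): the empty one of two identical heavy white jars, loose on the counter, 66 mm diameter, 100 mm tall, 0.3 kg, neck 45 mm outside and 37 mm bore; this point is the centre of its mouth, at its top. A funnel hung in a jar's mouth finds its own centre: the large one's collar centre then stands 32 mm above this point.
- full_jar_mouth (a point): the other, identical jar, in which the small funnel stands at first (its collar centre 20 mm above this point); this point is the centre of its mouth, at its top.
- small_funnel: the small funnel again; origin at the tip of its spout, on the axis.
- large_funnel: the large funnel again; origin at the tip of its spout, on the axis.
- vial_mid (a point): bystander: brown medicine bottle with a cap, 48 mm diameter, 100 mm tall; this point is its centre.
- aerosol_mid (a point): bystander: white aerosol can, 53 mm diameter, 190 mm tall; this point is its centre.
- carton_mid (a point): bystander: upright carton, 62 mm by 48 mm, 95 mm tall; this point is its centre.
- tub_mid (a point): bystander: squat white tub with a lid, 72 mm diameter, 70 mm tall; this point is its centre.

How it is judged:
By the outcome, as a careful person would: the job done as asked, in the order asked, and still so for the second after the job is handed in, with the robot touching nothing.
It also fails if it takes over 67 s, if anything falls off the work surface, if the arm or the gripper's body presses on something with over 40 N, if the wrist force passes 120 N, or if a joint passes its speed limit or range.

## Robot

A 6-joint arm with a two-finger parallel gripper is mounted at the origin on the work surface. World frame = base frame: x ahead of the robot, y to its left, z up, the work surface at z = 0. Lengths are in m, angles in rad, forces in N, time in s.
With the tool pointing down it reaches from about 0.375 to 0.9 m from the base axis. Payload 3.1 kg.
Tool frame: the origin (TCP) lies midway between the tips of the shut fingers; the grasp point (between the pads) lies 19 mm behind it; x points along the fingers, z is the direction in which the jaws open and shut, and the axes are right-handed (so a half turn about x gives the same grasp; the last joint's range is limited). The gripper opens to 87 mm and grips with 3 to 60 N. Pads are 19 mm wide; open, the fingers measure 117 mm over their backs; the gripper's body (75 mm by 190 mm) begins 51 mm behind the grasp point.
Start: joints at [-1.407, 0.527, 1.433, -0, 1.181, -0.178], TCP at [0.21, -0.589, 0.223] pointing down, gripper open.
Joint ranges: [-3.08, 3.08], [-0.75, 2.2], [0.22, 2.44], [-1.43, 4.57], [0, 2.65], [-2.85, 2.85]. Speed limits (rad/s): [2.79, 2.79, 3.14, 3.14, 3.14, 3.14].

## Interface

Orientations are given as a unit quaternion [x, y, z, w].
In Python, from rig import robot, optics, workorder gives the robot as it stands.
- The arm moves only by the tool arm_command, never from a script. Its argument "plan" is a list of rows, each a list of 7 numbers: the shift along the tool's x, y, z in cm, then the turn, a rotation vector about the tool's x, y, z in rad, then the finger opening in cm, from 0 to 8.7. In form: [[x, y, z, ax, ay, az, gripper], ...]. A call has 1 to 12 rows; each row shifts and turns the pose as measured when the row begins, along the tool's axes as they then stand; what a row does not reach is not made up. A row lasts 1/8 s, in which the tool goes at most 62.5 mm and 10.7 degrees, less where a joint would pass 70% of its speed; a pose out of reach is approached as far as the arm can. A call with a gripper value outside its range is refused whole. The fingers move at their own pace and stop on an object; "grip_force" is the grip in N (left out, the last holds). Time passes only in rows, so rows that do not move let the fingers close. It gives the time, the measured TCP pose, the force and the opening at its end, in the units of the state.
- robot.get_obs(): the state, without advancing time (a new reading comes with each control period).
- optics.camera(name): name is "scene" or "top" or "wrist"; returns (picture, depth): 480x640x3 uint8, blue, green, red; 480x640 float32, m along the optical axis (not along the pixel's ray), 0 where there is no reading.
- optics.camera_info(name): a dict with "mtx" (3x3 intrinsics, pixels), "position" and "rotation" of the camera in the world; the wrist camera has in their place "tool_from_camera" (4x4, takes a point from camera to tool coordinates, whose origin is the TCP and whose axes are the tool frame's). Camera axes: x right, y down, z forward; pixel columns grow to the right and rows downward; lengths in m; the calibration is good to about 2 mm. A picture is of the moment at which its call begins: read the wrist's pose just before it. camera_info takes no time and is no camera call.
- workorder.hand_in(): hands the job in, once; it reports no verdict.
The state is a dict: "time": time; "q": joint angles; "joint_velocities": joint speeds; "joint_torque": joint torques, N m; "position": TCP position; "tool_rot": TCP orientation; "ft_force": force on the tool from outside, world axes, zero at the start; "moment": the same for the moment, N m; "grip_width": finger opening in m.
Only numpy, scipy, OpenCV 4.12 (cv2) and the standard library are available. Lean on these libraries where they do the work, as an engineer would, in place of code of your own. Each camera call takes 0.05 s, during which the arm holds its last target. There are 200 camera calls.

## Working session

There is one attempt and no reset: what is moved stays moved. The work goes in short steps, Python scripts to look and compute and a tool call to move; the robot and the scene stay as the last step left them, time stands still between calls to the robot, and variables do not carry over. Pictures are saved under pics/ and viewed, about 8 in all and at most 12, crops included, and the job is handed in when it is done.

Besides the shell and the picture viewer there is one more tool, called as name(argument=value, ...), one argument or row to a line, values as JSON. arm_command: Moves the arm, as the interface text tells. Its arguments: {"type":"object","properties":{"plan":{"type":"array"},"grip_force":{"type":"number"}},"required":["plan"]}

```bash
mkdir -p pics; ls
cat > h.py <<'E'
import numpy as np, cv2
from scipy.spatial.transform import Rotation as R
from rig import robot, optics, workorder
def cam(name):
    o=robot.get_obs(); img,d=optics.camera(name); i=optics.camera_info(name)
    K=np.array(i["mtx"])
    if name=="wrist":
        T=np.eye(4);T[:3,:3]=R.from_quat(o["tool_rot"]).as_matrix();T[:3,3]=o["position"]
        T=T@np.array(i["tool_from_camera"])
    else:
        T=np.eye(4);r=np.array(i["rotation"]);T[:3,:3]=r if r.shape==(3,3) else R.from_quat(r).as_matrix();T[:3,3]=i["position"]
    return img,d,K,T
def cloud(d,K,T):
    v,u=np.mgrid[:480,:640]
    P=np.stack([(u-K[0,2])/K[0,0]*d,(v-K[1,2])/K[1,1]*d,d],-1)
    return P@T[:3,:3].T+T[:3,3]
def ray(u,v,z,K,T):
    r=T[:3,:3]@np.array([(u-K[0,2])/K[0,0],(v-K[1,2])/K[1,1],1]); return T[:3,3]+r*(z-T[2,3])/r[2]
E
python3 - <<'E'
from h import *
print({k:np.round(v,3) for k,v in robot.get_obs().items()})
for n in("scene","top"):
    img,d,K,T=cam(n);cv2.imwrite(f"pics/{n}0.png",img);np.savez(f"{n}0.npz",img=img,d=d,K=K,T=T);print(n,np.round(T,3).tolist(),np.round(K,1).tolist())
print(optics.camera_info("wrist"))
E
```

```text
pics
{'time': np.float64(0.0), 'q': array([-1.407,  0.528,  1.434, -0.   ,  1.181, -0.179]), 'joint_velocities': array([ 0.001,  0.001, -0.   ,  0.001, -0.   , -0.001]), 'joint_torque': array([  0.   , -44.004, -17.659,   0.063,   0.058,  -0.   ]), 'position': array([ 0.21 , -0.588,  0.222]), 'tool_rot': array([ 0.408,  0.579, -0.407,  0.577]), 'ft_force': array([-0.374, -0.484,  0.482]), 'moment': array([ 0.017, -0.004,  0.022]), 'grip_width': np.float64(0.087)}
scene [[0.14, 0.805, -0.577, 0.976], [0.99, -0.119, 0.075, -0.069], [-0.009, -0.582, -0.813, 0.817], [0.0, 0.0, 0.0, 1.0]] [[433.2, 0.0, 319.8], [0.0, 433.2, 244.7], [0.0, 0.0, 1.0]]
top [[0.026, -0.992, 0.126, 0.379], [-0.999, -0.029, -0.015, -0.007], [0.018, -0.126, -0.992, 1.145], [0.0, 0.0, 0.0, 1.0]] [[581.8, 0.0, 316.8], [0.0, 581.8, 242.5], [0.0, 0.0, 1.0]]
{'mtx': array([[382.8359027 ,   0.        , 325.9719901 ],
       [  0.        , 382.8359027 , 241.20930224],
       [  0.        ,   0.        ,   1.        ]]), 'tool_from_camera': array([[ 9.71904855e-04, -2.55512384e-01,  9.66805294e-01,
        -1.63278062e-01],
       [-2.50536981e-04, -9.66805783e-01, -2.55512261e-01,
         7.00069910e-02],
       [ 9.99999496e-01,  6.11312728e-06, -1.00365854e-03,
        -3.31270458e-04],
       [ 0.00000000e+00,  0.00000000e+00,  0.00000000e+00,
         1.00000000e+00]])}
```

View pics/scene0.png

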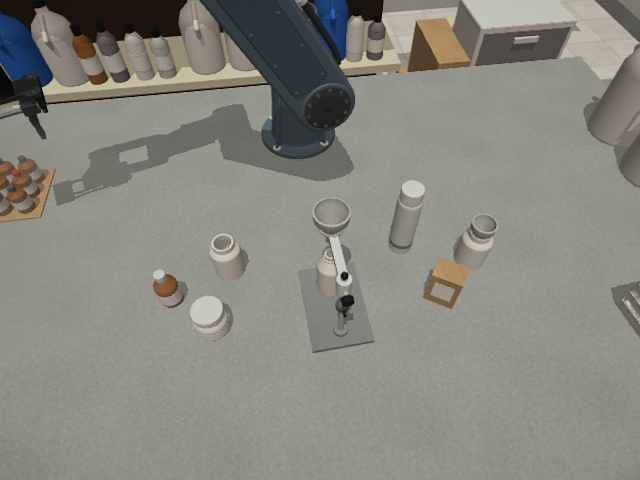

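View pics/top0.png

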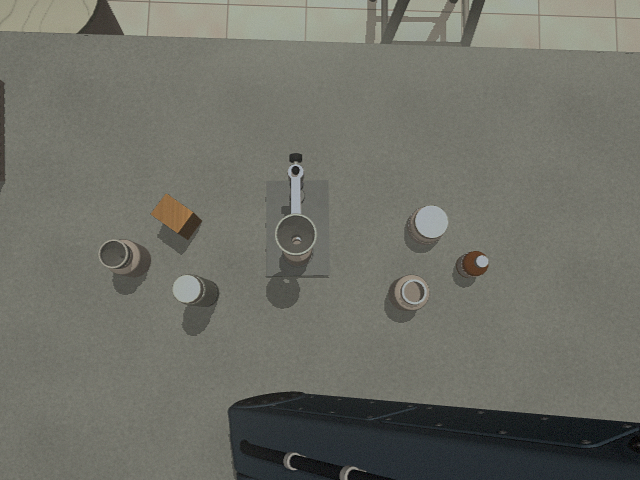

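The scene view shows the stand in the middle. The large funnel's rim is at top (296,236) and the rod at top (295,170). The empty jar is at top (411,292). The full jar with the small funnel is at top (118,255), with the aerosol (188,290), carton (176,216), tub (430,222) and vial (475,263) nearby.

```bash
cat >> h.py <<'E'
def circ(xy):
    # least squares circle with outlier trim
    from scipy.optimize import least_squares
    c=xy.mean(0); r=least_squares(lambda p:np.hypot(*(xy-p[:2]).T)-p[2],[*c,.03],loss="soft_l1",f_scale=.001).x
    return r
E
python3 - <<'E'
from h import *
def pts(n):
    a=np.load(n+"0.npz");return a["img"],cloud(a["d"],a["K"],a["T"]),a["d"],a["K"],a["T"]
top=pts("top");sc=pts("scene")
print("table z", [np.round(np.median(p[1][v,u,2]),4) for p,v,u in((top,350,300),(sc,400,200),(top,120,100),(sc,250,550))])
rois={"large":(270,205,325,260),"spare":(388,270,435,315),"small":(95,235,145,278),"aero":(165,270,225,310),"carton":(148,190,205,242),"tub":(405,200,452,247),"vial":(455,245,493,283),"rod":(283,145,308,185)}
for k,(a,b,c,d) in rois.items():
    P=top[1][b:d,a:c].reshape(-1,3);P=P[top[2][b:d,a:c].ravel()>0]
    zt=np.percentile(P[:,2],98);Q=P[P[:,2]>zt-.006]
    print(k,"ztop",zt.round(4),"n",len(Q),"bbox",Q[:,:2].min(0).round(3),Q[:,:2].max(0).round(3),"circ",circ(Q[:,:2]).round(4))
# scene: world-box selection
for k,c,z in(("large",(.42,.04),.257),("spare",(.38,-.2),.1),("small",(.45,.33),.129)):
    P=sc[1].reshape(-1,3);Q=P[(np.hypot(P[:,0]-c[0],P[:,1]-c[1])<.09)&(abs(P[:,2]-z)<.004)&(sc[2].ravel()>0)]
    print("scene",k,len(Q),Q.mean(0).round(4) if len(Q) else"",circ(Q[:,:2]).round(4) if len(Q)>5 else "")
# arm: points near z .215
for n,p in(("top",top),("scene",sc)):
    P=p[1].reshape(-1,3);Q=P[(abs(P[:,2]-.215)<.004)&(abs(P[:,1]-.04)<.05)&(P[:,0]>.45)&(P[:,0]<.62)&(p[2].ravel()>0)]
    print(n,"arm",len(Q),Q.min(0).round(3),Q.max(0).round(3), np.polyfit(Q[:,0],Q[:,1],1).round(4))
    Q=P[(abs(P[:,2]-.01)<.0035)&(abs(P[:,1]-.04)<.09)&(P[:,0]>.3)&(P[:,0]<.65)&(p[2].ravel()>0)]
    print(n,"base",len(Q),Q.min(0).round(3),Q.max(0).round(3),cv2.minAreaRect((Q[:,:2]*1000).astype(np.float32)))
E
```

```text
table z [np.float64(0.0017), np.float64(0.0003), np.float64(-0.0003), np.float64(-0.003)]
large ztop 0.2535 n 295 bbox [ 0.473 -0.018] [0.538 0.047] circ [0.5055 0.014  0.0311]
spare ztop 0.1015 n 183 bbox [ 0.408 -0.221] [ 0.452 -0.175] circ [ 0.4291 -0.1978  0.0205]
small ztop 0.1305 n 212 bbox [0.454 0.309] [0.505 0.36 ] circ [0.4794 0.3337 0.024 ]
aero ztop 0.1933 n 624 bbox [0.397 0.168] [0.442 0.214] circ [0.4195 0.1901 0.0163]
carton ztop 0.0985 n 835 bbox [0.525 0.206] [0.595 0.282] circ [0.56   0.244  0.0217]
tub ztop 0.0734 n 786 bbox [ 0.531 -0.266] [ 0.594 -0.206] circ [ 0.5624 -0.2355  0.022 ]
vial ztop 0.102 n 131 bbox [ 0.477 -0.332] [ 0.498 -0.31 ] circ [ 0.4872 -0.3212  0.0082]
rod ztop 0.2253 n 51 bbox [0.609 0.012] [0.621 0.025] circ [0.6151 0.0184 0.0046]
scene large 10 [0.4861 0.017  0.2533] [0.5093 0.0101 0.032 ]
scene spare 147 [ 0.4314 -0.202   0.0994] [ 0.4317 -0.2011  0.0205]
scene small 139 [0.4821 0.3301 0.1277] [0.4825 0.3308 0.0239]
top arm 337 [ 0.486 -0.006  0.211] [0.619 0.034 0.219] [ 0.0293 -0.0001]
top base 3533 [ 0.301 -0.049  0.007] [0.65  0.126 0.013] ((475.541015625, 38.25212860107422), (348.12518310546875, 174.5554656982422), 0.3756677806377411)
scene arm 160 [ 0.485 -0.007  0.211] [0.62  0.032 0.219] [0.0226 0.0013]
scene base 3295 [ 0.459 -0.05   0.007] [0.65  0.078 0.013] ((555.3637084960938, 12.816520690917969), (190.93185424804688, 124.17473602294922), 2.1611056327819824)
```

```bash
cat >> h.py <<'E'
def go(target,jaw=None,o=None):
    """print remaining turn about tool x (tool down, jaw yaw in world, mod pi kept nearest) & shift in present tool axes, cm"""
    o=robot.get_obs(); M=R.from_quat(o["tool_rot"]).as_matrix()
    print("t %.2f q6 %.2f pos %s F %s w %.4f jawyaw %.1f"%(o["time"],o["q"][5],np.round(o["position"],4),np.round(o["ft_force"],1),o["grip_width"],np.degrees(np.arctan2(M[1,2],M[0,2]))))
    if jaw is not None:
        z=np.array([np.cos(jaw),np.sin(jaw),0]);x=np.array([0,0,-1.]);W=np.stack([x,np.cross(z,x),z],1)
        rv=R.from_matrix(M.T@W).as_rotvec(); print("turn(tool)",rv.round(4)); M=W
    print("shift cm in tool axes after turn",(M.T@(np.array(target)-o["position"])*100).round(2))
E
python3 - <<'E'
from h import *
go([.506,.014,.40],np.pi/2)
go([.506,.014,.40],-np.pi/2)
E
```

```text
t 0.10 q6 -0.18 pos [ 0.21   -0.588   0.2217] F [-0.1 -0.2  1. ] w 0.0871 jawyaw -70.4
turn(tool) [-2.7988e+00 -0.0000e+00 -2.7000e-03]
shift cm in tool axes after turn [-17.83 -29.6   60.2 ]
t 0.10 q6 -0.18 pos [ 0.21   -0.588   0.2217] F [-0.1 -0.2  1. ] w 0.0871 jawyaw -70.4
turn(tool) [ 0.3428 -0.0019  0.    ]
shift cm in tool axes after turn [-17.83  29.6  -60.2 ]
```

arm_command(
  plan=[
    [-5.9,0,0,0.115,0,0,8.7],
    [-5.9,0,0,0.115,0,0,8.7],
    [-5.9,0,0,0.115,0,0,8.7],
    [0,2.7,-5.4,0,0,0,8.7],
    [0,2.7,-5.4,0,0,0,8.7],
    [0,2.7,-5.4,0,0,0,8.7],
    [0,2.7,-5.4,0,0,0,8.7],
    [0,2.7,-5.4,0,0,0,8.7],
    [0,2.7,-5.4,0,0,0,8.7],
    [0,2.7,-5.4,0,0,0,8.7],
    [0,2.7,-5.4,0,0,0,8.7],
    [0,2.7,-5.4,0,0,0,8.7],
  ],
  grip_force=15,
)

```text
time: 1.6
position: [0.4653, -0.095, 0.4026]
tool_rot: [0.508, 0.496, -0.504, 0.491]
ft_force: [1.3, -0.1, -0.0]
grip_width: 0.0871
```

Run:
```python
from h import *
go([.506,.014,.40],-np.pi/2)
```

```text
t 1.60 q6 1.15 pos [ 0.4653 -0.095   0.4026] F [ 1.3 -0.1 -0. ] w 0.0871 jawyaw -91.4
turn(tool) [-0.0244 -0.01    0.0003]
shift cm in tool axes after turn [  0.26   4.07 -10.9 ]
```

arm_command(
  plan=[
    [0,2.0,-5.4,-0.024,-0.01,0,8.7],
    [0,2.1,-5.5,0,0,0,8.7],
    [0,0,0,0,0,0,8.7],
  ],
)

```text
time: 1.98
position: [0.5088, 0.0213, 0.4018]
tool_rot: [0.498, 0.502, -0.498, 0.501]
ft_force: [-0.9, 0.1, -0.7]
grip_width: 0.0873
```

Run:
```python
from h import *
go([.506,.014,.40],-np.pi/2)
img,d,K,T=cam("wrist");cv2.imwrite("pics/w1.png",img);np.savez("w1.npz",img=img,d=d,K=K,T=T)
P=cloud(d,K,T);ok=d>0
Q=P[ok&(abs(P[...,0]-.506)<.05)&(abs(P[...,1]-.014)<.05)&(P[...,2]>.15)&(P[...,2]<.3)]
zt=np.percentile(Q[:,2],99);print("ztop",zt,len(Q))
Q=Q[Q[:,2]>zt-.004];print(len(Q),circ(Q[:,:2]),Q[:,:2].min(0),Q[:,:2].max(0))
for x in(.55,.56,.57,.58,.59,.6):
    S=P[ok&(abs(P[...,0]-x)<.004)&(abs(P[...,1]-.014)<.04)&(P[...,2]>.15)]
    if len(S):print(x,len(S),np.median(S,0).round(4),S[:,1].min().round(4),S[:,1].max().round(4))
```

```text
t 1.98 q6 1.39 pos [0.5088 0.0213 0.4018] F [-0.9  0.1 -0.7] w 0.0873 jawyaw -89.6
turn(tool) [ 0.0073 -0.0007  0.0018]
shift cm in tool axes after turn [ 0.18 -0.28  0.73]
ztop 0.2541001497178973 5046
1025 [0.50728044 0.01369109 0.03103392] [ 0.47433837 -0.01933754] [0.53981019 0.04651328]
0.55 293 [0.5474 0.0087 0.2123] -0.026 0.0234
0.56 162 [0.5599 0.0158 0.211 ] 0.008 0.0235
0.57 172 [0.5696 0.0163 0.2107] 0.0081 0.0236
0.58 160 [0.58   0.0165 0.2109] 0.0092 0.0245
0.59 170 [0.5902 0.0166 0.2109] 0.0093 0.0246
0.6 180 [0.6    0.0171 0.2108] 0.0096 0.0246
```

View pics/w1.png

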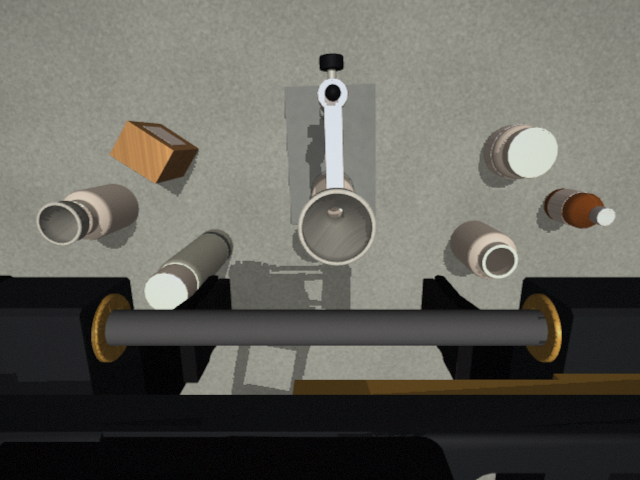

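Wrist view 1: the large funnel's rim is at (337,227), the arm straight above it to the rod (332,93). The jars are at (65,222) and (498,260). The rim fits at (0.507, 0.014), with its top at about 0.254.

arm_command(
  plan=[
    [4,-0.16,0.76,0.007,0,0,8.7],
    [4,0,0,0,0,0,8.7],
    [4,0,0,0,0,0,8.7],
    [2,0,0,0,0,0,8.7],
    [0,0,0,0,0,0,8.7],
  ],
)

```text
time: 2.65
position: [0.5047, 0.0042, 0.2582]
tool_rot: [-0.501, -0.497, 0.504, -0.498]
ft_force: [-0.2, -0.1, 0.2]
grip_width: 0.0873
```

Run:
```python
from h import *
go([.507,.0137,.227],-np.pi/2)
```

```text
t 2.65 q6 1.37 pos [0.5047 0.0042 0.2582] F [-0.2 -0.1  0.2] w 0.0873 jawyaw -90.6
turn(tool) [-0.0104  0.004   0.0029]
shift cm in tool axes after turn [ 3.12  0.23 -0.95]
```

arm_command(
  plan=[
    [0,0.23,-0.95,-0.01,0.004,0.003,8.7],
    [0,0,0,0,0,0,8.7],
    [0,0,0,0,0,0,8.7],
  ],
)

```text
time: 3.02
position: [0.5088, 0.0125, 0.2609]
tool_rot: [0.502, 0.498, -0.499, 0.501]
ft_force: [0.1, -0.3, -0.1]
grip_width: 0.0867
```

Run:
```python
from h import *
go([.507,.0137,.227],-np.pi/2)
```

```text
t 3.02 q6 1.38 pos [0.5088 0.0125 0.2609] F [ 0.1 -0.3 -0.1] w 0.0867 jawyaw -90.1
turn(tool) [-0.002   0.001  -0.0054]
shift cm in tool axes after turn [ 3.39 -0.18 -0.12]
```

arm_command(
  plan=[
    [1.7,-0.1,-0.1,0,0,-0.003,8.7],
    [1.7,0,0,0,0,0,8.7],
    [0,0,0,0,0,0,8.7],
    [0,0,0,0,0,0,8.7],
  ],
)

```text
time: 3.52
position: [0.5103, 0.0134, 0.2296]
tool_rot: [0.502, 0.497, -0.498, 0.503]
ft_force: [-0.9, -0.2, 0.9]
grip_width: 0.0869
```

Run:
```python
from h import *
go([.507,.0137,.227],-np.pi/2)
```

```text
t 3.52 q6 1.38 pos [0.5103 0.0134 0.2296] F [-0.9 -0.2  0.9] w 0.0869 jawyaw -90.0
turn(tool) [-0.0007  0.0027 -0.0099]
shift cm in tool axes after turn [ 0.26 -0.33 -0.03]
```

arm_command(
  plan=[
    [0.1,-0.25,0,0,0,-0.008,8.7],
    [0,0,0,0,0,0,7.2],
    [0,0,0,0,0,0,6.6],
    [0,0,0,0,0,0,6.0],
    [0,0,0,0,0,0,5.5],
    [0,0,0,0,0,0,5.5],
  ],
  grip_force=12,
)

```text
time: 4.28
position: [0.5087, 0.0126, 0.2305]
tool_rot: [0.5, 0.498, -0.5, 0.502]
ft_force: [-0.3, -0.6, 0.4]
grip_width: 0.0633
```

Run:
```python
from h import *
go([.507,.0137,.227],-np.pi/2)
```

```text
t 4.28 q6 1.38 pos [0.5087 0.0126 0.2305] F [-0.3 -0.6  0.4] w 0.0633 jawyaw -90.0
turn(tool) [-0.0003  0.0046 -0.0049]
shift cm in tool axes after turn [ 0.35 -0.17 -0.11]
```

arm_command(
  plan=[
    [-1,0,0,0,0,0,5.5],
    [-3,0,0,0,0,0,5.5],
    [-4,0,0,0,0,0,5.5],
    [-1,0,0,0,0,0,5.5],
    [0,0,0,0,0,0,5.5],
  ],
)

```text
time: 4.9
position: [0.5071, 0.0143, 0.3225]
tool_rot: [0.5, 0.499, -0.5, 0.5]
ft_force: [-0.2, 0.3, -1.3]
grip_width: 0.0627
```

Run:
```python
from h import *
go([.4295,-.1995,.32],-np.pi/2)
```

```text
t 4.90 q6 1.38 pos [0.5071 0.0143 0.3225] F [-0.2  0.3 -1.3] w 0.0627 jawyaw -90.0
turn(tool) [-0.0008  0.0012 -0.0013]
shift cm in tool axes after turn [ 0.25 -7.76 21.38]
```

arm_command(
  plan=[
    [0,-0.8,2.1,0,0,0,5.5],
    [0,-1.3,3.6,0,0,0,5.5],
    [0,-1.3,3.6,0,0,0,5.5],
    [0,-1.3,3.6,0,0,0,5.5],
    [0,-1.3,3.6,0,0,0,5.5],
    [0,-1.0,2.8,0,0,0,5.5],
    [0,-0.6,1.3,0,0,0,5.5],
    [0,0,0,0,0,0,5.5],
    [0,0,0,0,0,0,5.5],
  ],
)

```text
time: 6.02
position: [0.423, -0.192, 0.3095]
tool_rot: [0.498, 0.509, -0.501, 0.492]
ft_force: [-0.9, -0.2, -0.8]
grip_width: 0.0628
```

Run:
```python
from h import *
go([.4295,-.1995,.19],-np.pi/2)
o=robot.get_obs()
img,d,K,T=cam("wrist");cv2.imwrite("pics/w2.png",img);P=cloud(d,K,T);ok=d>0
Q=P[ok&(np.hypot(P[...,0]-o["position"][0],P[...,1]-o["position"][1])<.05)&(abs(P[...,2]-o["position"][2]-.02)<.04)]
for lo in(.0,.01,.02,.025,.03):
    S=Q[(Q[:,2]-o["position"][2]>lo)&(Q[:,2]-o["position"][2]<lo+.004)]
    if len(S)>20:print(lo,len(S),circ(S[:,:2]).round(4),S[:,:2].min(0).round(4),S[:,:2].max(0).round(4))
print("maxz rel",np.percentile(Q[:,2],99)-o["position"][2] if len(Q) else "")
t,d,K,T=cam("top");cv2.imwrite("pics/top1.png",t);P=cloud(d,K,T);ok=d>0
Q=P[ok&(np.hypot(P[...,0]-.43,P[...,1]+.2)<.04)];print("top jar",len(Q))
```

```text
t 6.03 q6 0.90 pos [ 0.423  -0.192   0.3095] F [-0.9 -0.2 -0.8] w 0.0628 jawyaw -89.9
turn(tool) [ 0.0014 -0.0141  0.0195]
shift cm in tool axes after turn [11.95  0.65  0.75]
0.0 1144 [ 0.4221 -0.1915  0.0279] [ 0.3921 -0.2313] [ 0.4532 -0.151 ]
0.01 1063 [ 0.4232 -0.1914  0.0309] [ 0.3915 -0.2319] [ 0.4538 -0.1508]
0.02 3110 [ 0.4226 -0.1915  0.0309] [ 0.3939 -0.2319] [ 0.455 -0.151]
0.025 306 [ 0.5236 -0.1915  0.0971] [ 0.4136 -0.2328] [ 0.4352 -0.1502]
0.03 282 [ 0.4353 -0.1918  0.0373] [ 0.4141 -0.2344] [ 0.4355 -0.1485]
maxz rel 0.058336438407209645
top jar 6274
```

View pics/w2.png

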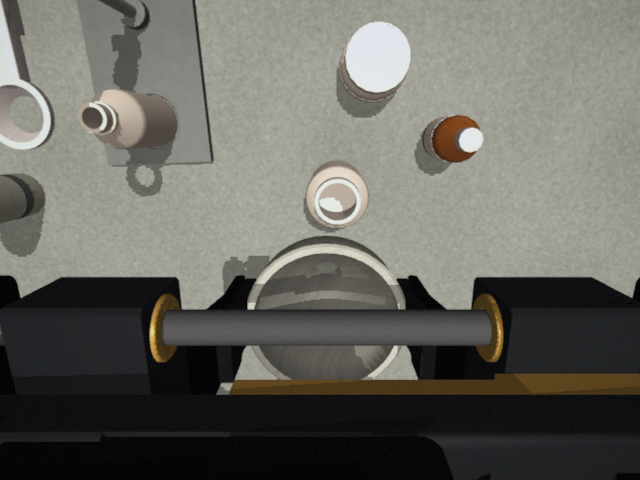

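Run:
```python
from h import *
img,d,K,T=cam("wrist");P=cloud(d,K,T);ok=d>0
Q=P[ok&(np.hypot(P[...,0]-.43,P[...,1]+.2)<.03)&(abs(P[...,2]-.1)<.01)]
print(len(Q),Q.min(0).round(4),Q.max(0).round(4),np.median(Q[:,2]));
S=Q[Q[:,2]>np.percentile(Q[:,2],95)-.005];print(circ(S[:,:2]))
print("ray",ray(337,200,.1,K,T))
go([.4295,-.1995,.19],-np.pi/2)
```

```text
688 [ 0.4082 -0.2207  0.0901] [ 0.4529 -0.1765  0.1036] 0.10091966843088016
[ 0.43068563 -0.19857898  0.02048774]
ray [ 0.43216248 -0.19905535  0.1       ]
t 6.17 q6 0.90 pos [ 0.4233 -0.192   0.3099] F [-0.2  0.3 -1.1] w 0.0629 jawyaw -89.9
turn(tool) [ 0.0023 -0.0131  0.0188]
shift cm in tool axes after turn [11.99  0.62  0.75]
```

arm_command(
  plan=[
    [1,0.72,0.7,0.002,-0.013,0.018,5.5],
    [3,0,0,0,0,0,5.5],
    [3,0,0,0,0,0,5.5],
    [3,0,0,0,0,0,5.5],
    [0,0,0,0,0,0,5.5],
    [0,0,0,0,0,0,5.5],
  ],
)

```text
time: 6.92
position: [0.4347, -0.1968, 0.2102]
tool_rot: [0.499, 0.499, -0.498, 0.505]
ft_force: [-0.1, -0.5, -0.6]
grip_width: 0.0631
```

Run:
```python
from h import *
go([.4305,-.199,.117],-np.pi/2)
```

```text
t 6.92 q6 0.90 pos [ 0.4347 -0.1968  0.2102] F [-0.1 -0.5 -0.6] w 0.0631 jawyaw -89.6
turn(tool) [ 0.0074  0.0045 -0.0066]
shift cm in tool axes after turn [ 9.32 -0.42  0.22]
```

arm_command(
  plan=[
    [2,-0.4,0.2,0.007,0.004,-0.006,5.5],
    [2,0,0,0,0,0,5.5],
    [2,0,0,0,0,0,5.5],
    [1,0,0,0,0,0,5.5],
    [0,0,0,0,0,0,5.5],
    [0,0,0,0,0,0,5.5],
  ],
)

```text
time: 7.68
position: [0.4379, -0.203, 0.1468]
tool_rot: [0.5, 0.493, -0.498, 0.508]
ft_force: [0.9, 0.3, -0.9]
grip_width: 0.0633
```

Run:
```python
from h import *
go([.4305,-.199,.117],-np.pi/2)
```

```text
t 7.67 q6 0.90 pos [ 0.4379 -0.203   0.1468] F [ 0.9  0.3 -0.9] w 0.0633 jawyaw -89.9
turn(tool) [ 0.0022  0.0124 -0.0163]
shift cm in tool axes after turn [ 2.98 -0.74 -0.4 ]
```

arm_command(
  plan=[
    [0,-0.7,-0.4,0,0.012,-0.015,5.5],
    [0,0,0,0,0,0,5.5],
    [0,0,0,0,0,0,5.5],
  ],
)

```text
time: 8.05
position: [0.431, -0.1993, 0.1481]
tool_rot: [0.5, 0.5, -0.499, 0.502]
ft_force: [-0.3, -0.9, -1.8]
grip_width: 0.0633
```

Run:
```python
from h import *
go([.4305,-.199,.117],-np.pi/2)
go([.4305,-.199,.117],-np.pi/2)
```

```text
t 8.05 q6 0.90 pos [ 0.431  -0.1993  0.1481] F [-0.3 -0.9 -1.8] w 0.0633 jawyaw -89.9
turn(tool) [ 0.0023  0.0015 -0.0025]
shift cm in tool axes after turn [ 3.11 -0.05 -0.03]
t 8.05 q6 0.90 pos [ 0.431  -0.1993  0.1481] F [-0.3 -0.9 -1.8] w 0.0633 jawyaw -89.9
turn(tool) [ 0.0023  0.0015 -0.0025]
shift cm in tool axes after turn [ 3.11 -0.05 -0.03]
```

arm_command(
  plan=[
    [0.8,-0.08,0,0,0,-0.003,5.5],
    [0.8,-0.08,0,0,0,-0.003,5.5],
    [0.8,-0.08,0,0,0,-0.003,5.5],
    [0,0,0,0,0,0,5.5],
    [0,0,0,0,0,0,5.5],
  ],
)

```text
time: 8.68
position: [0.4295, -0.1999, 0.1221]
tool_rot: [-0.498, -0.501, 0.501, -0.5]
ft_force: [1.8, -0.1, -0.8]
grip_width: 0.0628
```

Run:
```python
from h import *
go([.4305,-.199,.117],-np.pi/2)
```

```text
t 8.68 q6 0.91 pos [ 0.4295 -0.1999  0.1221] F [ 1.8 -0.1 -0.8] w 0.0628 jawyaw -89.9
turn(tool) [0.0017 0.0021 0.0054]
shift cm in tool axes after turn [ 0.51  0.1  -0.09]
```

arm_command(
  plan=[
    [0.25,0.1,-0.05,0,0,0.004,5.5],
    [0.2,0,0,0,0,0,5.5],
    [0,0,0,0,0,0,5.5],
    [0,0,0,0,0,0,5.5],
  ],
)

```text
time: 9.18
position: [0.4321, -0.1998, 0.1193]
tool_rot: [0.499, 0.499, -0.5, 0.502]
ft_force: [0.1, 0.7, -0.7]
grip_width: 0.0631
```

Run:
```python
from h import *
go([.4305,-.199,.117],-np.pi/2)
```

```text
t 9.18 q6 0.90 pos [ 0.4321 -0.1998  0.1193] F [ 0.1  0.7 -0.7] w 0.0631 jawyaw -89.9
turn(tool) [ 0.0015  0.0042 -0.0028]
shift cm in tool axes after turn [ 0.23 -0.16 -0.08]
```

arm_command(
  plan=[
    [0.2,-0.1,0,0,0,0,5.5],
    [0,0,0,0,0,0,5.5],
    [0,0,0,0,0,0,5.5],
  ],
)

```text
time: 9.55
position: [0.4322, -0.1998, 0.1188]
tool_rot: [0.5, 0.497, -0.5, 0.503]
ft_force: [0.6, -0.4, 1.2]
grip_width: 0.063
```

arm_command(
  plan=[
    [0.2,0,0,0,0,0,5.5],
    [0,0,0,0,0,0,5.5],
    [0,0,0,0,0,0,5.5],
  ],
)

```text
time: 9.93
position: [0.4326, -0.1998, 0.1181]
tool_rot: [0.5, 0.497, -0.499, 0.503]
ft_force: [0.7, 1.2, 1.7]
grip_width: 0.0627
```

arm_command(
  plan=[
    [0,0,0,0,0,0,6.5],
    [0,0,0,0,0,0,6.8],
    [0,0,0,0,0,0,7.5],
    [0,0,0,0,0,0,8.7],
    [0,0,0,0,0,0,8.7],
  ],
)

```text
time: 10.55
position: [0.4312, -0.1996, 0.1167]
tool_rot: [0.5, 0.498, -0.5, 0.502]
ft_force: [0.4, 0.2, -0.2]
grip_width: 0.0847
```

Run:
```python
from h import *
go([.4305,-.199,.117],-np.pi/2)
```

```text
t 10.55 q6 0.90 pos [ 0.4312 -0.1996  0.1167] F [ 0.4  0.2 -0.2] w 0.0847 jawyaw -89.9
turn(tool) [ 0.0011  0.0037 -0.0037]
shift cm in tool axes after turn [-0.03 -0.07 -0.06]
```

Released. Rise straight up, then head for the small funnel.

arm_command(
  plan=[
    [-2,0,0,0,0,0,8.7],
    [-5,0,0,0,0,0,8.7],
    [-5,0,0,0,0,0,8.7],
    [-5,0,0,0,0,0,8.7],
    [-3,0,0,0,0,0,8.7],
    [0,0,0,0,0,0,8.7],
  ],
)

```text
time: 11.3
position: [0.4301, -0.1987, 0.3223]
tool_rot: [0.5, 0.499, -0.5, 0.501]
ft_force: [-0.9, -0.1, 0.2]
grip_width: 0.0869
```

Run:
```python
from h import *
for n in("top","wrist"):
    img,d,K,T=cam(n);cv2.imwrite(f"pics/{n}_a.png",img);P=cloud(d,K,T);ok=d>0
    Q=P[ok&(np.hypot(P[...,0]-.43,P[...,1]+.2)<.045)&(abs(P[...,2]-.14)<.02)]
    if len(Q)<20: print(n,"few");continue
    S=Q[Q[:,2]>np.percentile(Q[:,2],97)-.005]
    print(n,np.percentile(Q[:,2],97),circ(S[:,:2]),"plane",np.linalg.lstsq(np.c_[S[:,:2]-S[:,:2].mean(0),np.ones(len(S))],S[:,2],rcond=None)[0])
go([.48,.332,.30],-np.pi/4)
```

```text
top few
wrist 0.14277410525646048 [ 0.43107936 -0.19830536  0.03100286] plane [-0.00342472 -0.0125611   0.1412302 ]
t 11.40 q6 0.90 pos [ 0.4286 -0.1976  0.3195] F [-0.9  0.6 -0.2] w 0.0871 jawyaw -90.0
turn(tool) [-0.7847 -0.0027  0.0024]
shift cm in tool axes after turn [  1.95  41.08 -33.81]
```

arm_command(
  plan=[
    [0,0,0,-0.145,0,0,8.7],
    [0,0,0,-0.145,0,0,8.7],
    [0,0,0,-0.145,0,0,8.7],
    [0,2.6,-4.4,0,0,0,8.7],
    [0,2.6,-4.4,0,0,0,8.7],
    [0,2.6,-4.4,0,0,0,8.7],
    [0,2.6,-4.4,0,0,0,8.7],
    [0,2.6,-4.4,0,0,0,8.7],
    [0,2.6,-4.4,0,0,0,8.7],
    [0,2.6,-4.4,0,0,0,8.7],
    [0,2.6,-4.4,0,0,0,8.7],
    [0,2.6,-4.4,0,0,0,8.7],
  ],
)

```text
time: 12.9
position: [0.4574, 0.2735, 0.2983]
tool_rot: [0.373, 0.615, -0.385, 0.579]
ft_force: [0.5, 0.3, 0.5]
grip_width: 0.0871
```

Run:
```python
from h import *
go([.48,.332,.30],np.radians(-65))
```

```text
t 12.90 q6 1.44 pos [0.4574 0.2735 0.2983] F [0.5 0.3 0.5] w 0.0871 jawyaw -64.8
turn(tool) [ 0.0035 -0.0338  0.0414]
shift cm in tool axes after turn [-0.17  4.52 -4.35]
```

arm_command(
  plan=[
    [0,2.2,-2.1,0,-0.034,0.041,8.7],
    [0,2.2,-2.1,0,0,0,8.7],
    [0,0,0,0,0,0,8.7],
    [0,0,0,0,0,0,8.7],
  ],
)

```text
time: 13.4
position: [0.4745, 0.3332, 0.2875]
tool_rot: [0.371, 0.601, -0.383, 0.595]
ft_force: [0.1, -0.7, -0.8]
grip_width: 0.0871
```

Run:
```python
from h import *
img,d,K,T=cam("wrist");cv2.imwrite("pics/w3.png",img);P=cloud(d,K,T);ok=d>0
Q=P[ok&(np.hypot(P[...,0]-.48,P[...,1]-.332)<.045)&(abs(P[...,2]-.13)<.02)]
S=Q[Q[:,2]>np.percentile(Q[:,2],97)-.005]
print(len(S),np.percentile(Q[:,2],97),circ(S[:,:2]),S.min(0),S.max(0),"plane",np.linalg.lstsq(np.c_[S[:,:2]-S[:,:2].mean(0),np.ones(len(S))],S[:,2],rcond=None)[0])
# carton top points
C=P[ok&(np.hypot(P[...,0]-.56,P[...,1]-.244)<.06)&(P[...,2]>.085)]
if len(C):print("carton",C.min(0),C.max(0))
go([.48,.332,.15],np.radians(-65))
```

```text
774 0.13107392367457701 [0.48139625 0.33387768 0.02402645] [0.45529839 0.30805737 0.12613028] [0.50680042 0.35950029 0.13174784] plane [0.00802437 0.00391712 0.1297224 ]
carton [0.52241412 0.20601398 0.08502755] [0.59818629 0.29859582 0.38728297]
t 13.45 q6 1.55 pos [0.4745 0.3331 0.2876] F [-0.5  0.3  0.2] w 0.0871 jawyaw -64.5
turn(tool) [0.0088 0.0005 0.0182]
shift cm in tool axes after turn [13.76  0.45  0.33]
```

View pics/w3.png

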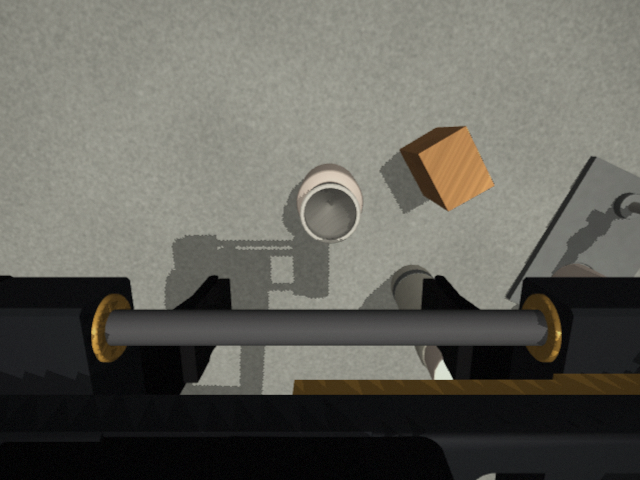

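Run:
```python
from h import *
go([.4813,.3335,.16],np.radians(-65))
```

```text
t 13.45 q6 1.55 pos [0.4745 0.3331 0.2876] F [-0.5  0.3  0.2] w 0.0871 jawyaw -64.5
turn(tool) [0.0088 0.0005 0.0182]
shift cm in tool axes after turn [12.76  0.63  0.25]
```

arm_command(
  plan=[
    [3,0.6,0.3,0.009,0,0.018,8.7],
    [4,-0.1,0,0,0,0,8.7],
    [4,-0.1,0,0,0,0,8.7],
    [2,0,0,0,0,0,8.7],
    [0,0,0,0,0,0,8.7],
    [0,0,0,0,0,0,8.7],
  ],
)

```text
time: 14.2
position: [0.4794, 0.3252, 0.1552]
tool_rot: [0.382, 0.594, -0.383, 0.595]
ft_force: [-0.3, -0.6, -0.3]
grip_width: 0.0872
```

Run:
```python
from h import *
go([.4813,.3335,.106],np.radians(-65))
```

```text
t 14.20 q6 1.55 pos [0.4794 0.3252 0.1552] F [-0.3 -0.6 -0.3] w 0.0872 jawyaw -65.5
turn(tool) [-0.0085  0.0017  0.0002]
shift cm in tool axes after turn [ 4.92  0.52 -0.67]
```

arm_command(
  plan=[
    [0.9,0.52,-0.67,-0.008,0,0,8.7],
    [0,0,0,0,0,0,8.7],
    [1.3,0,0,0,0,0,8.7],
    [1.3,0,0,0,0,0,8.7],
    [1,0,0,0,0,0,8.7],
    [0,0,0,0,0,0,8.7],
    [0,0,0,0,0,0,8.7],
  ],
)

```text
time: 15.08
position: [0.4828, 0.3344, 0.109]
tool_rot: [0.381, 0.595, -0.379, 0.598]
ft_force: [-0.4, 0.3, 0.0]
grip_width: 0.0872
```

Run:
```python
from h import *
go([.4813,.3335,.106],np.radians(-65))
```

```text
t 15.07 q6 1.55 pos [0.4828 0.3344 0.109 ] F [-0.4  0.3  0. ] w 0.0872 jawyaw -65.0
turn(tool) [ 0.      0.0018 -0.0037]
shift cm in tool axes after turn [ 0.3  -0.18  0.02]
```

arm_command(
  plan=[
    [0.3,-0.17,0,0,0,-0.003,8.7],
    [0,0,0,0,0,0,6.5],
    [0,0,0,0,0,0,5.6],
    [0,0,0,0,0,0,5.0],
    [0,0,0,0,0,0,4.2],
    [0,0,0,0,0,0,4.2],
    [0,0,0,0,0,0,4.2],
  ],
  grip_force=12,
)

```text
time: 15.95
position: [0.4822, 0.3336, 0.107]
tool_rot: [0.38, 0.595, -0.379, 0.598]
ft_force: [0.2, -1.3, -0.4]
grip_width: 0.0493
```

Run:
```python
from h import *
go([.4813,.3335,.106],np.radians(-65))
```

```text
t 15.95 q6 1.55 pos [0.4822 0.3336 0.107 ] F [ 0.2 -1.3 -0.4] w 0.0493 jawyaw -65.0
turn(tool) [ 0.0003  0.0026 -0.003 ]
shift cm in tool axes after turn [ 0.1  -0.08 -0.03]
```

arm_command(
  plan=[
    [-1,0,0,0,0,0,4.2],
    [-2,0,0,0,0,0,4.2],
    [-3,0,0,0,0,0,4.2],
    [-4,0,0,0,0,0,4.2],
    [-4,0,0,0,0,0,4.2],
    [-4,0,0,0,0,0,4.2],
    [-3,0,0,0,0,0,4.2],
    [0,0,0,0,0,0,4.2],
    [0,0,0,0,0,0,4.2],
  ],
)

```text
time: 17.08
position: [0.4791, 0.3343, 0.3259]
tool_rot: [0.38, 0.596, -0.379, 0.597]
ft_force: [0.2, -1.0, -0.6]
grip_width: 0.0493
```

Run:
```python
from h import *
go([.507,.0137,.33],-np.pi/2)
# full jar still in place?
img,d,K,T=cam("wrist");cv2.imwrite("pics/w4.png",img);P=cloud(d,K,T);ok=d>0
Q=P[ok&(np.hypot(P[...,0]-.481,P[...,1]-.333)<.04)&(abs(P[...,2]-.1)<.006)]
print(len(Q)); 
if len(Q)>20: print(circ(Q[:,:2]),Q.min(0),Q.max(0))
o=robot.get_obs();p=o["position"]
Q=P[ok&(np.hypot(P[...,0]-p[0],P[...,1]-p[1])<.035)&(P[...,2]-p[2]>.018)&(P[...,2]-p[2]<.03)]
print(circ(Q[:,:2])-[*p[:2],0],np.percentile(Q[:,2],97)-p[2])
```

```text
t 17.07 q6 1.55 pos [0.4791 0.3343 0.3259] F [ 0.2 -1.  -0.6] w 0.0493 jawyaw -65.0
turn(tool) [ 0.4365 -0.0006 -0.0017]
shift cm in tool axes after turn [-0.41  2.79 32.06]
567
[0.48153365 0.33411548 0.02042985] [0.45890958 0.31161525 0.09410439] [0.50346287 0.35631258 0.10331712]
[-0.00018481  0.00052866  0.02424391] 0.028270550160931163
```

arm_command(
  plan=[
    [0,0,0,0.145,0,0,4.2],
    [0,0,0,0.145,0,0,4.2],
    [0,0,0,0.146,0,0,4.2],
    [0,0.3,2,0,0,0,4.2],
    [0,0.4,4.5,0,0,0,4.2],
    [0,0.4,4.5,0,0,0,4.2],
    [0,0.4,4.5,0,0,0,4.2],
    [0,0.4,4.5,0,0,0,4.2],
    [0,0.4,4.5,0,0,0,4.2],
    [0,0.2,3,0,0,0,4.2],
    [0,0,1.5,0,0,0,4.2],
    [0,0,0,0,0,0,4.2],
  ],
)

```text
time: 18.62
position: [0.4946, 0.0255, 0.3117]
tool_rot: [-0.489, -0.506, 0.508, -0.497]
ft_force: [-0.3, 0.5, -1.5]
grip_width: 0.0492
```

Run:
```python
from h import *
go([.507,.0137,.33],-np.pi/2)
```

```text
t 18.62 q6 1.40 pos [0.4946 0.0255 0.3117] F [-0.3  0.5 -1.5] w 0.0492 jawyaw -89.7
turn(tool) [0.0055 0.0093 0.028 ]
shift cm in tool axes after turn [-1.83  1.24  1.18]
```

arm_command(
  plan=[
    [0,1.24,1.18,0.005,0.009,0.028,4.2],
    [0,0,0,0,0,0,4.2],
    [0,0,0,0,0,0,4.2],
  ],
)

```text
time: 19.0
position: [0.5076, 0.0151, 0.3111]
tool_rot: [0.5, 0.501, -0.498, 0.501]
ft_force: [0.2, 0.4, 0.3]
grip_width: 0.0494
```

Run:
```python
from h import *
img,d,K,T=cam("wrist");cv2.imwrite("pics/w5.png",img);P=cloud(d,K,T);ok=d>0
Q=P[ok&(np.hypot(P[...,0]-.507,P[...,1]-.0137)<.06)&(P[...,0]<.532)&(abs(P[...,2]-.211)<.006)]
print(len(Q),Q.min(0),Q.max(0))
if len(Q)>20: print(circ(Q[:,:2]),np.median(Q[:,2]))
A=P[ok&(abs(P[...,0]-.57)<.02)&(abs(P[...,1]-.016)<.02)&(P[...,2]>.19)&(P[...,2]<.23)];print("arm",np.median(A,0),len(A))
go([.507,.0137,.217],-np.pi/2)
```

```text
1277 [ 0.49554247 -0.00838212  0.20501304] [0.531935   0.03599407 0.21324148]
[0.50887883 0.01354462 0.01871242] 0.21053398542560797
arm [0.57045817 0.01614749 0.21079478] 1441
t 19.05 q6 1.37 pos [0.5077 0.0151 0.3112] F [-0.8 -0.1 -0.3] w 0.0493 jawyaw -89.8
turn(tool) [ 0.0042 -0.0013 -0.0016]
shift cm in tool axes after turn [ 9.42 -0.07  0.14]
```

View pics/w5.png

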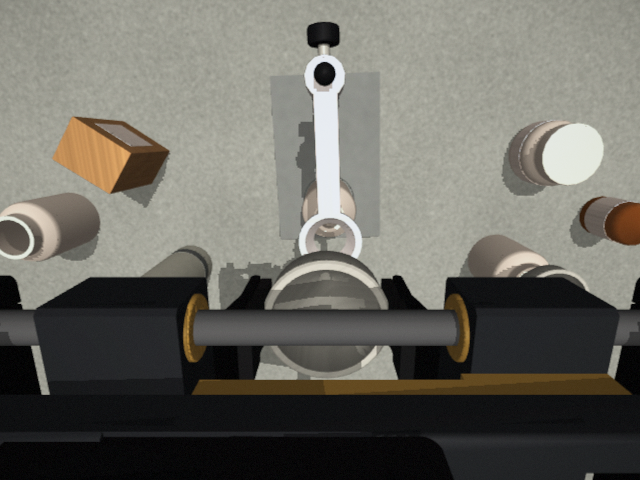

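arm_command(
  plan=[
    [1.5,-0.05,0.14,0.004,0,-0.003,4.2],
    [1.5,-0.08,0,0,0,-0.003,4.2],
    [1.5,-0.08,0,0,0,-0.003,4.2],
    [1,-0.05,0,0,0,0,4.2],
    [0,0,0,0,0,0,4.2],
    [0,0,0,0,0,0,4.2],
  ],
)

```text
time: 19.8
position: [0.5037, 0.015, 0.251]
tool_rot: [0.497, 0.504, -0.502, 0.497]
ft_force: [1.5, -0.4, -0.5]
grip_width: 0.0495
```

Run:
```python
from h import *
go([.508,.0137,.218],-np.pi/2)
```

```text
t 19.80 q6 1.38 pos [0.5037 0.015  0.251 ] F [ 1.5 -0.4 -0.5] w 0.0495 jawyaw -89.9
turn(tool) [ 0.0019 -0.0021  0.0112]
shift cm in tool axes after turn [3.3  0.43 0.13]
```

arm_command(
  plan=[
    [0,0.43,0.13,0,0,0.011,4.2],
    [0,0,0,0,0,0,4.2],
    [1,-0.03,0,0,0,0,4.2],
    [1,-0.03,0,0,0,0,4.2],
    [0.6,0,0,0,0,0,4.2],
    [0,0,0,0,0,0,4.2],
    [0,0,0,0,0,0,4.2],
  ],
)

```text
time: 20.68
position: [0.5083, 0.0135, 0.2239]
tool_rot: [0.501, 0.5, -0.499, 0.501]
ft_force: [-0.2, 0.2, -0.2]
grip_width: 0.0495
```

Run:
```python
from h import *
go([.508,.0137,.218],-np.pi/2)
```

```text
t 20.68 q6 1.37 pos [0.5083 0.0135 0.2239] F [-0.2  0.2 -0.2] w 0.0495 jawyaw -89.9
turn(tool) [ 0.0017 -0.0018 -0.0023]
shift cm in tool axes after turn [ 0.59 -0.03 -0.02]
```

arm_command(
  plan=[
    [0.4,-0.03,0,0,0,-0.002,4.2],
    [0,0,0,0,0,0,4.2],
    [0,0,0,0,0,0,4.2],
  ],
)

```text
time: 21.05
position: [0.5085, 0.0134, 0.2201]
tool_rot: [0.5, 0.5, -0.499, 0.5]
ft_force: [0.6, 0.4, -0.5]
grip_width: 0.0493
```

arm_command(
  plan=[
    [0.2,0,0,0,0,0,4.2],
    [0,0,0,0,0,0,4.2],
    [0,0,0,0,0,0,4.2],
  ],
)

```text
time: 21.42
position: [0.5084, 0.0129, 0.2185]
tool_rot: [0.5, 0.5, -0.499, 0.501]
ft_force: [-0.6, 0.1, 1.3]
grip_width: 0.0493
```

arm_command(
  plan=[
    [0.15,0,0,0,0,0,4.2],
    [0,0,0,0,0,0,4.2],
    [0,0,0,0,0,0,4.2],
  ],
)

```text
time: 21.8
position: [0.5083, 0.0127, 0.2173]
tool_rot: [0.5, 0.5, -0.499, 0.501]
ft_force: [-1.8, -0.7, 1.2]
grip_width: 0.0489
```

arm_command(
  plan=[
    [0,0,0,0,0,0,5.0],
    [0,0,0,0,0,0,5.2],
    [0,0,0,0,0,0,6.0],
    [0,0,0,0,0,0,7.5],
    [0,0,0,0,0,0,8.7],
    [0,0,0,0,0,0,8.7],
  ],
)

```text
time: 22.55
position: [0.5088, 0.0133, 0.2169]
tool_rot: [0.5, 0.5, -0.499, 0.501]
ft_force: [0.6, 0.3, -0.6]
grip_width: 0.0817
```

arm_command(
  plan=[
    [-2,0,0,0,0,0,8.7],
    [-4,0,0,0,0,0,8.7],
    [-4,0,0,0,0,0,8.7],
    [-4,0,0,0,0,0,8.7],
    [-3,0,0,0,0,0,8.7],
    [0,0,0,0,0,0,0],
    [0,0,0,0,0,0,0],
  ],
)

```text
time: 23.42
position: [0.5072, 0.0133, 0.3902]
tool_rot: [0.5, 0.501, -0.499, 0.5]
ft_force: [-0.2, -0.4, 0.4]
grip_width: 0.0738
```

```bash
cat > chk.py <<'E'
from h import *
import sys
img,d,K,T=cam("wrist");cv2.imwrite(sys.argv[1],img);P=cloud(d,K,T);ok=d>0
zc=float(sys.argv[2])
Q=P[ok&(np.hypot(P[...,0]-.508,P[...,1]-.0137)<.04)&(abs(P[...,2]-zc)<.02)]
S=Q[Q[:,2]>np.percentile(Q[:,2],97)-.005]
print(len(S),np.percentile(Q[:,2],97),circ(S[:,:2]),"plane",np.linalg.lstsq(np.c_[S[:,:2]-S[:,:2].mean(0),np.ones(len(S))],S[:,2],rcond=None)[0])
A=P[ok&(abs(P[...,0]-.575)<.015)&(abs(P[...,1]-.016)<.02)&(P[...,2]>.14)&(P[...,2]<.23)];print("arm",np.median(A,0),len(A))
E
python3 chk.py pics/w6.png .24; python3 -c "
from h import *
go([.57,.016,.25],-np.pi/2)"
```

```text
796 0.2413823047554143 [0.50713285 0.01356851 0.02402936] plane [0.01648779 0.00594242 0.24005556]
arm [0.57504858 0.01628607 0.21008402] 650
t 23.48 q6 1.37 pos [0.5073 0.0133 0.3902] F [ 0.3 -0.1  0.5] w 0.0700 jawyaw -89.9
turn(tool) [ 0.0017 -0.0021  0.0014]
shift cm in tool axes after turn [14.02  6.27 -0.27]
```

arm_command(
  plan=[
    [3,3.1,-0.13,0,0,0,0],
    [3,3.1,-0.13,0,0,0,0],
    [3,0,0,0,0,0,0],
    [1.5,0,0,0,0,0,0],
    [0,0,0,0,0,0,0],
    [0,0,0,0,0,0,0],
  ],
)

```text
time: 24.22
position: [0.567, 0.0169, 0.274]
tool_rot: [0.497, 0.505, -0.502, 0.495]
ft_force: [-0.6, -0.7, 0.0]
grip_width: 0.0111
```

```bash
python3 -c "
from h import *
go([.5695,.016,.21],-np.pi/2)"
```

```text
t 24.23 q6 1.40 pos [0.567  0.0169 0.274 ] F [-0.6 -0.7  0. ] w 0.0111 jawyaw -89.9
turn(tool) [ 0.0013 -0.0044  0.0156]
shift cm in tool axes after turn [6.4  0.25 0.09]
```

arm_command(
  plan=[
    [1.7,0.25,0.09,0,-0.004,0.015,0],
    [1.7,-0.05,0,0,0,0,0],
    [1.7,-0.05,0,0,0,0,0],
    [0,0,0,0,0,0,0],
    [0,0,0,0,0,0,0],
  ],
)

```text
time: 24.85
position: [0.571, 0.0155, 0.2266]
tool_rot: [0.502, 0.498, -0.498, 0.503]
ft_force: [0.2, 0.6, 0.5]
grip_width: 0.0007
```

```bash
python3 -c "
from h import *
go([.5695,.016,.21],-np.pi/2)"
```

```text
t 24.85 q6 1.40 pos [0.571  0.0155 0.2266] F [0.2 0.6 0.5] w 0.0007 jawyaw -89.9
turn(tool) [ 0.0012  0.0013 -0.0093]
shift cm in tool axes after turn [ 1.66 -0.15 -0.05]
```

arm_command(
  plan=[
    [1,-0.15,0,0,0,-0.008,0],
    [0.6,0,0,0,0,0,0],
    [0.5,0,0,0,0,0,0],
    [0.5,0,0,0,0,0,0],
    [0.5,0,0,0,0,0,0],
  ],
)

```text
time: 25.48
position: [0.571, 0.0153, 0.1975]
tool_rot: [0.5, 0.498, -0.499, 0.502]
ft_force: [-1.9, 0.2, 5.1]
grip_width: 0.0007
```

```bash
python3 -c "
from h import *
go([.5695,.016,.161],-np.pi/2)"
```

```text
t 25.48 q6 1.40 pos [0.571  0.0153 0.1975] F [-1.9  0.2  5.1] w 0.0007 jawyaw -89.9
turn(tool) [ 0.0015  0.0022 -0.0056]
shift cm in tool axes after turn [ 3.65 -0.15 -0.07]
```

Sliding at about 5 N as expected; keep on gently.

arm_command(
  plan=[
    [0.5,-0.08,0,0,0,-0.005,0],
    [0.5,-0.05,0,0,0,0,0],
    [0.5,-0.03,0,0,0,0,0],
    [0.5,-0.03,0,0,0,0,0],
    [0.5,-0.03,0,0,0,0,0],
  ],
)

```text
time: 26.1
position: [0.571, 0.0153, 0.1746]
tool_rot: [0.501, 0.498, -0.499, 0.503]
ft_force: [-1.3, 0.2, 4.6]
grip_width: 0.0004
```

```bash
python3 -c "
from h import *
go([.5695,.016,.161],-np.pi/2)"
```

```text
t 26.10 q6 1.40 pos [0.571  0.0153 0.1746] F [-1.3  0.2  4.6] w 0.0004 jawyaw -89.9
turn(tool) [ 0.0015  0.0026 -0.0066]
shift cm in tool axes after turn [ 1.36 -0.15 -0.07]
```

arm_command(
  plan=[
    [0.4,0,0,0,0,0,0],
    [0.4,0,0,0,0,0,0],
    [0.3,0,0,0,0,0,0],
  ],
)

```text
time: 26.48
position: [0.5711, 0.0153, 0.1652]
tool_rot: [0.501, 0.498, -0.499, 0.503]
ft_force: [-7.0, -0.1, 27.0]
grip_width: 0.0002
```

arm_command(
  plan=[
    [0.3,0,0,0,0,0,0],
    [0.3,0,0,0,0,0,0],
  ],
)

```text
time: 26.72
position: [0.5711, 0.0153, 0.1652]
tool_rot: [0.501, 0.498, -0.498, 0.504]
ft_force: [-6.3, 1.0, 22.2]
grip_width: 0.0006
```

arm_command(
  plan=[
    [0.4,0,0,0,0,0,0],
    [0.4,0,0,0,0,0,0],
  ],
)

```text
time: 26.98
position: [0.5711, 0.0153, 0.1652]
tool_rot: [0.501, 0.497, -0.498, 0.505]
ft_force: [-7.9, 0.5, 28.2]
grip_width: 0.0003
```

The holder is at its stop: the height is 0.165 and the force has risen. Rising clear and checking.

arm_command(
  plan=[
    [-1,0,0,0,0,0,0],
    [-4,0,0,0,0,0,0],
    [-5,-2,0,0,0,0,0],
    [-5,-2,0,0,0,0,0],
    [-5,-2,0,0,0,0,0],
    [-3,0,0,0,0,0,0],
    [0,0,0,0,0,0,0],
  ],
)

```text
time: 27.85
position: [0.5079, 0.0158, 0.3985]
tool_rot: [0.501, 0.497, -0.498, 0.505]
ft_force: [0.1, 0.1, -0.2]
grip_width: 0.0004
```

```bash
python3 chk.py pics/w7.png .195
python3 - <<'E'
from h import *
img,d,K,T=cam("scene");cv2.imwrite("pics/scene2.png",img)
cv2.imwrite("pics/scene2c.png",cv2.resize(img[170:370,140:520],None,fx=2,fy=2,interpolation=cv2.INTER_CUBIC))
P=cloud(d,K,T);ok=d>0
for k,c,z in(("large",(.4305,-.199),.141),("fulljar",(.4815,.334),.1)):
    Q=P[ok&(np.hypot(P[...,0]-c[0],P[...,1]-c[1])<.05)&(abs(P[...,2]-z)<.005)]
    print(k,len(Q),circ(Q[:,:2]) if len(Q)>10 else "")
a=np.load("scene0.npz");df=cv2.absdiff(a["img"],img).max(2)
for n,(x0,y0,x1,y1) in {"vial":(150,265,187,308),"tub":(188,294,230,340),"carton":(422,258,470,308),"aero":(388,180,426,255)}.items(): print(n,np.mean(df[y0:y1,x0:x1]>40).round(3))
print(robot.get_obs()["position"],robot.get_obs()["ft_force"])
E
```

```text
600 0.1973726749465496 [0.50708019 0.01367627 0.02404417] plane [0.01231876 0.00262453 0.19599471]
arm [0.57535555 0.01666451 0.16606023] 494
large 205 [ 0.43191001 -0.20071752  0.03088542]
fulljar 152 [0.48267326 0.33034887 0.02060378]
vial 0.0
tub 0.0
carton 0.0
aero 0.0
[0.50632029 0.01613944 0.39545302] [-0.0451552  -0.94745737 -0.85208923]
```

View pics/scene2c.png

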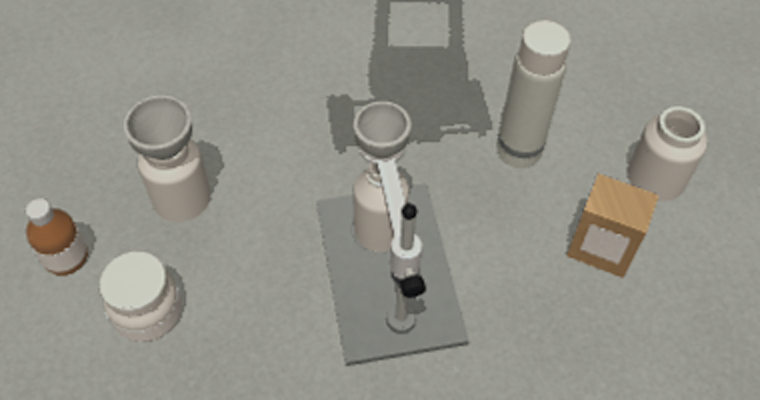

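The crop shows the large funnel upright in the empty jar (160,130). The small funnel sits in the lowered holder over the bottle (383,130). The full jar is at (672,150) and the bystanders have not moved. All is in order, so I am handing in.

```bash
python3 -c "
from rig import workorder
print(workorder.hand_in())"
```

```text
the job is handed in; nothing more can be done
None
```

The filling stand is ready for the small bottle, and I handed the job in at about 28 s. I lifted the large funnel out and hung it in the empty jar. I then set the small funnel in the holder and pushed the holder down by its arm to the stop.

| Check | Measured | Expected |
|---|---|---|
| Large funnel's rim height in the jar | 141 mm, level within 1° | 141 mm |
| Small funnel's rim above the holder's top face | 30 mm, level within about 1° | 30 mm |
| Holder's top face after lowering | 165–166 mm | 165 mm |

- **Stop:** at the bottom the push force rose to 22–28 N with no further movement. The highest force I read was about 29 N in all, against limits of 40 N and 120 N.
- **Surroundings:** the image patches of the vial, tub, carton and aerosol were the same before and after. The two cameras put each jar's mouth up to about 4 mm apart, but each camera saw the jars within 1–3 mm of where they were.
- **Disagreements and limits:** at the start the holder's top face read about 211 mm, not the 215 mm of fully raised; I took it as slid down slightly. I did not see the spout inside the bottle's neck directly; I inferred it from the holder reaching its stop with the funnel level and seated.

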